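# Snap a battery pack's terminal caps home and hold its recessed reset button

## Task

Wake the lithium battery pack in the middle of the bench. Its terminals go live when the button is pushed, so first press both terminal caps, red and black, fully home; then take the yellow-handled reset pin out of the wooden block by its handle, reach its tip down through the orange-ringed port in the lid and hold the recessed white button fully down. Finish with the pin still gripped in the fingers and the button still held down, both caps home, and the other tools and parts on the bench left where they are.

Things in the scene. Friction and masses are not known exactly. Their poses are not given: they have to be found in the camera images.
- pack: Black battery pack with grey lid, 166 (x) x 175 (y) x 125 mm high, fixed, yawed up to 20 degrees. Origin: centre of its underside; z up. Gauge window on the lid's +y half, port on its -y half; at the two -x corners (near the robot) the lid steps down 18 mm into 48 x 50 mm pockets, each with a brass post and its cap. The two packs at the back (caps home, port plugged) are not part of the job.
- port (a point): Centre of the mouth of the reset port, level with the lid: a straight vertical round hole, 13 mm in diameter, with an orange ring 19 mm across around it, at (30, -36, 125) mm in the pack's frame. The button's white face, 12 mm across, lies at its bottom, 22 mm below the mouth. Its axes are the pack's.
- button (a joint): Travel of the recessed white button, m: 0 released, 0.005 fully down. Straight down; a spring pushes back with 1.5 N at the start and 4.5 N fully down, then a hard stop. It springs back when let go.
- button_top (a point): Centre of the button's face, 22 mm below the mouth of the port when released, 27 mm when fully down.
- cap_red (a joint): Height of the red terminal cap above home, m: 0 fully home, 0.016 the top of its travel; it starts 0.011 to 0.014 up, brass post showing beneath. It slides straight down its post and stays where left; 2 to 3 N moves it, 7 to 9 N passes the snap (felt from 10 mm above home; below 5 mm it pulls the cap down), then a hard stop at home.
- cap_red_top (a point): Centre of the flat top of the red cap (26 mm in diameter, 22 mm tall, upright), on the pack's +y side at (-59, 64) mm in the pack's frame. At home this point is 129 mm above the pack's origin, 4 mm proud of the lid.
- cap_black (a joint): Height of the black terminal cap above its home place, m: same as the red cap.
- cap_black_top (a point): Centre of the flat top of the black cap (as the red one), on the pack's -y side at (-59, -64) mm in the pack's frame; 129 mm above the pack's origin at home.
- stand: Wooden tool block 70 (x) x 130 (y) x 70 mm high, fixed, left or right of the pack; origin: centre of its underside. In its top are three vertical 8 mm holes, 64 mm deep, on its y axis at y = -40, 0 and +40 mm: the pin stands in one outer hole, the nut driver in the other, the middle one is empty.
- pin: Insulating reset pin, 140 mm long, about 45 g, upright, tip down, loose in an outer hole of the block. Origin: the very tip; z towards the handle. White round-ended shaft 5 mm in diameter, z = 0 to 60 mm; yellow collar 22 mm in diameter, z = 60 to 64 mm, resting on the block's top; yellow round handle 16 mm in diameter, z = 64 to 140 mm.
- pin_grip (a point): Middle of the pin's yellow handle, 102 mm from the tip: where to grip it. Start height 112 mm above the bench.
- driver: Nut driver with a red handle, 24 mm in diameter, 140 mm long, standing upright in the other outer hole of the block. Origin: its tip. Bystander.
- cell_a: Blue flat battery cell, 27 x 148 x 100 mm high, standing loose on the right at the back; origin under its centre. Bystander.
- cell_b: A second such cell behind it. Bystander.
- meter: Orange hand multimeter, 85 x 165 x 48 mm, lying at the back left; origin under its centre. Bystander.
- tape: Roll of amber tape, 84 mm across, 19 mm high, lying at the right; origin under its centre. Bystander.
- glue: Small white bottle with a red cap, 32 mm in diameter, 95 mm high, standing at the right; origin under its centre. Bystander.
- spanner: Steel spanner, 170 mm long, lying at the left; origin under its middle. Bystander.
Things that resemble listed ones, but are neither listed nor needed, are in the scene too. What is shaped like the pin but blue, pink or turquoise is not meant.

How it is judged:
By the outcome, as a careful person would: the job done as asked, in the order asked, and still so for the second after the job is handed in, while the arm keeps its last pose, push and grip.
It also fails if it takes over 56 s, if anything falls off the work surface, if the arm or the gripper's body presses on something with over 40 N, if the wrist force passes 120 N, or if a joint passes its speed limit or range.

## Robot

A 6-joint arm with a two-finger parallel gripper is mounted at the origin on the work surface. World frame = base frame: x ahead of the robot, y to its left, z up, the work surface at z = 0. Lengths are in m, angles in rad, forces in N, time in s.
With the tool pointing down it reaches from about 0.35 to 0.95 m from the base axis. Payload 17.4 kg.
Tool frame: the origin (TCP) lies between the finger pads, 19 mm behind the fingertips; this is the grasp point; y points along the fingers, x is the direction in which the jaws open and shut, and the axes are right-handed (so a half turn about y gives the same grasp; the last joint's range is limited). The gripper opens to 93 mm and grips with 3 to 60 N. Pads are 15 mm wide; open, the fingers measure 128 mm over their backs; the gripper's body (75 mm by 188 mm) begins 65 mm behind the grasp point.
Start: joints at [1.176, 0.116, 1.442, -0, 1.584, -0.038], TCP at [0.236, 0.632, 0.237] pointing down, gripper open.
Joint ranges: [-2.83, 2.83], [-0.83, 2.19], [0.07, 2.5], [-1.14, 4.28], [0.01, 3], [-2.97, 2.97]. Speed limits (rad/s): [1.89, 1.89, 2.22, 3.14, 3.14, 3.14].

## Interface

Orientations are given as [roll, pitch, yaw] about the fixed x, y, z axes, in that order (R = Rz(yaw) Ry(pitch) Rx(roll)).
In Python, from plant import robot gives the robot as it stands.
- The arm moves only by the shell command python3 -m handwheel 'ROWS' [OPENING]. ROWS is JSON, one flat list of numbers, 6 for each row, row after row: the shift along the world's x, y, z scaled (see below), then the turn, a rotation vector about the world's x, y, z scaled (see below). A call has 1 to 12 rows; each row is the pose to reach, as a shift and turn from the pose measured when the call began, turning the shorter way round; what a row does not reach only later rows make up. The controller multiplies each number of a shift by 0.2 m and each number of a turn by 180 degrees. A row lasts 1/12 s, in which the tool goes at most 41.7 mm and 7.16 degrees, less where a joint would pass 70% of its speed; a pose out of reach is approached as far as the arm can. A call with a number of a shift or a turn outside -1 to 1 is refused whole. A call with a gripper value outside its range is refused whole. OPENING is the opening, from 0 (shut) to 1 (fully open), set as the call begins (- or left out, the last holds). The fingers move at their own pace and stop on an object; the grip force is fixed at half the most. Time passes only in rows, so rows that repeat a pose let the fingers close. It gives the time, the measured TCP pose, the force and the opening at its end, in the units of the state.
- robot.state(): the state, without advancing time (a new reading comes with each control period).
- robot.snapshot(name): name is "scene" or "top" or "wrist"; returns a dict with "pixels" (420x560x3 uint8, blue, green, red), "fx", "fy", "cx", "cy" (pixels), "R" (3x3) and "t" (3): a world point X has camera coordinates R X + t; the wrist camera has in their place "T_tool_cam" (4x4, takes a point from camera to tool coordinates, whose origin is the TCP and whose axes are the tool frame's). Camera axes: x right, y down, z forward; pixel columns grow to the right and rows downward; lengths in m; the calibration is good to about 2 mm. A picture is of the moment at which its call begins: read the wrist's pose just before it. There is no depth.
- robot.finish_job(): hands the job in, once; it reports no verdict.
The state is a dict: "time_s": time; "q": joint angles; "qvel": joint speeds; "joint_torque": joint torques, N m; "ee_pos": TCP position; "orientation": TCP orientation; "force": force on the tool from outside, world axes, zero at the start; "moment": the same for the moment, N m; "finger_gap": finger opening in m.
Only numpy, scipy, OpenCV 4.12 (cv2) and the standard library are available. Lean on these libraries where they do the work, as an engineer would, in place of code of your own. Each camera call takes 0.05 s, during which the arm holds its last target.

## Working session

There is one attempt and no reset: what is moved stays moved. The work goes in short steps, Python scripts to look and compute and a shell command to move; the robot and the scene stay as the last step left them, time stands still between calls to the robot, and variables do not carry over. Pictures are saved under pics/ and viewed, and the job is handed in when it is done.

```bash
ls; mkdir -p pics; python3 - <<'E'
from plant import robot
import cv2
s=robot.state();print(s['time_s'],s['ee_pos'],s['orientation'],s['force'],s['finger_gap'])
for n in("scene","top"):
    d=robot.snapshot(n);cv2.imwrite(f'pics/{n}0.png',d['pixels'])
    import pickle;pickle.dump(d,open(f'{n}0.pkl','wb'))
    print(n,d['fx'],d['fy'],d['cx'],d['cy'],d['R'],d['t'])
E
```

```text
pics
0.0 [0.23569773 0.63230759 0.23668552] [-1.57076527e+00  1.20050983e-03  1.21398473e+00] [-0.53867946  0.11193575  0.50863501] 0.09294656209143828
scene 484.28619352876666 484.28619352876666 278.2110736474463 208.64854798082794 [[-0.69498809  0.71889489  0.01347895]
 [ 0.43124579  0.43175849 -0.79221946]
 [-0.57534218 -0.54477035 -0.61008741]] [ 0.35721581 -0.13497994  1.74083397]
top 425.0713240848556 425.0713240848556 277.1717030383399 203.27253416613917 [[-0.02347368 -0.99958414 -0.01674896]
 [-0.99413548  0.02510822 -0.10518658]
 [ 0.10556337  0.01418161 -0.99431145]] [0.01915979 0.53768629 1.31421435]
```

View pics/scene0.png

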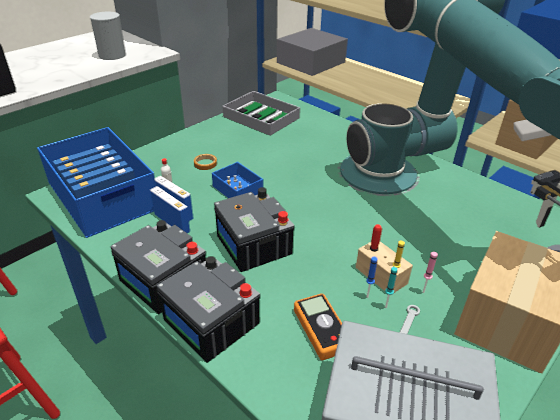

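View pics/top0.png

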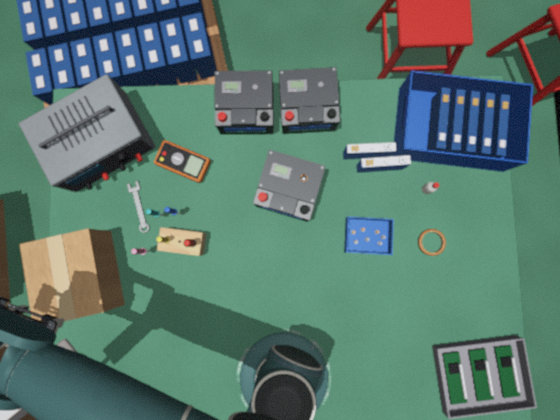

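The scene picture shows the bench pack near (255,228) with the wooden block near (385,265). In the top picture the pack is near (290,185), its red cap near (262,197) and black cap near (303,211). The yellow pin is near (163,239) and the red driver near (190,242). I'll zoom in on these.

```bash
python3 - <<'E'
import cv2,pickle,numpy as np
t=pickle.load(open('top0.pkl','rb'))['pixels'];s=pickle.load(open('scene0.pkl','rb'))['pixels']
a=cv2.resize(t[140:230,240:340],(600,540),interpolation=cv2.INTER_CUBIC)
b=cv2.resize(t[195:265,130:230],(600,420),interpolation=cv2.INTER_CUBIC)
cv2.imwrite('pics/z_top.png',a);cv2.imwrite('pics/z_stand.png',b)
cv2.imwrite('pics/z_sc1.png',cv2.resize(s[180:270,205:305],(600,540),interpolation=cv2.INTER_CUBIC))
cv2.imwrite('pics/z_sc2.png',cv2.resize(s[215:305,350:450],(600,540),interpolation=cv2.INTER_CUBIC))
E
```

```text
(no output)
```

View pics/z_top.png

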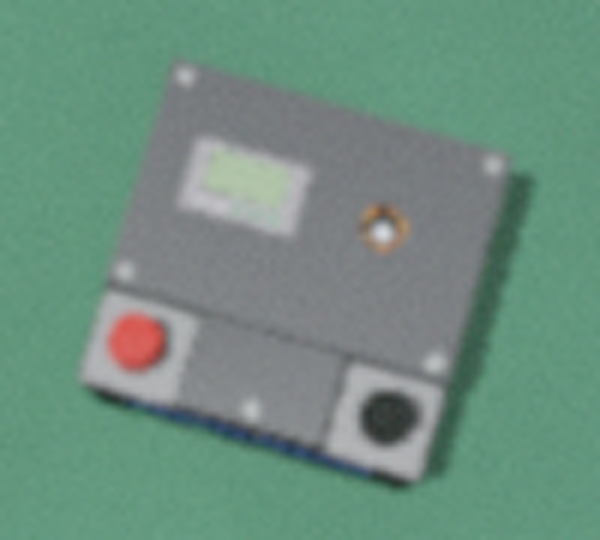

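View pics/z_stand.png

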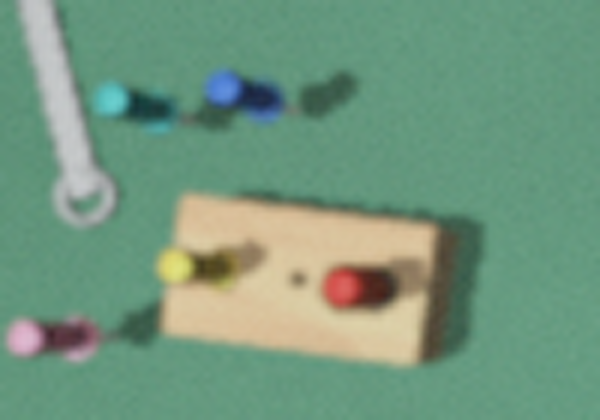

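View pics/z_sc1.png

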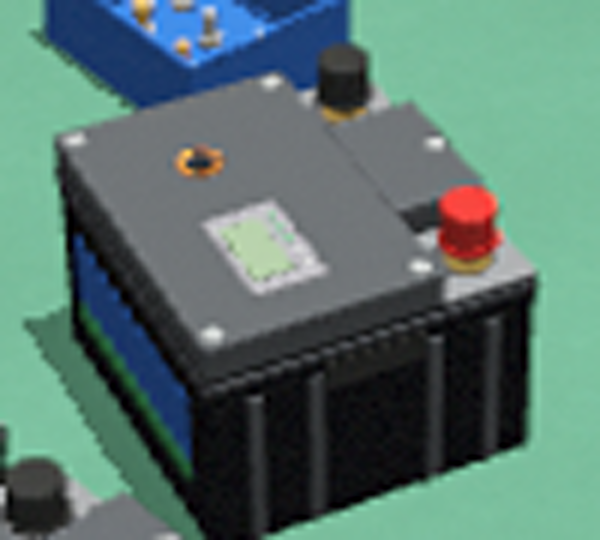

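View pics/z_sc2.png

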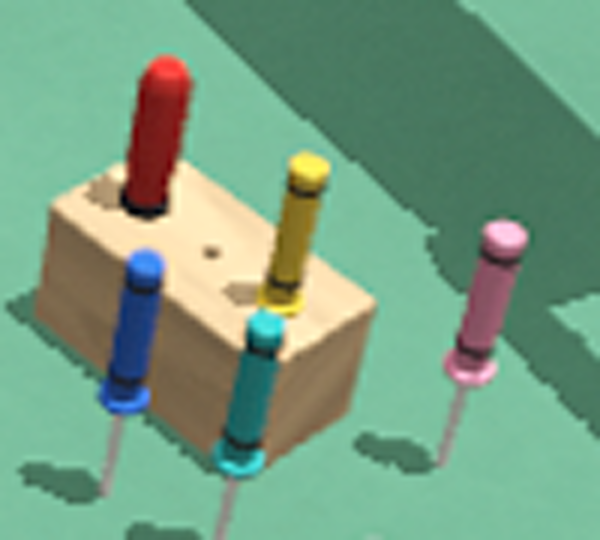

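```bash
cat > h.py <<'E'
import numpy as np,pickle
def load(n): return pickle.load(open(n+'.pkl','rb'))
def ray(d,uv):
    R=np.array(d['R']);t=np.array(d['t']);c=-R.T@t
    v=R.T@np.array([(uv[0]-d['cx'])/d['fx'],(uv[1]-d['cy'])/d['fy'],1]);return c,v
def plane(d,uv,z):
    c,v=ray(d,uv);return c+v*(z-c[2])/v[2]
def tri(r):
    A=np.zeros((3,3));b=np.zeros(3)
    for c,v in r:
        v=v/np.linalg.norm(v);P=np.eye(3)-np.outer(v,v);A+=P;b+=P@c
    x=np.linalg.solve(A,b)
    return x,[np.linalg.norm((np.eye(3)-np.outer(v,v)/(v@v))@(x-c)) for c,v in r]
def z6(u,v,x0,y0): return ((u+.5)/6-.5+x0,(v+.5)/6-.5+y0)
E
python3 - <<'E'
from h import *
np.set_printoptions(precision=4,suppress=True)
T=load('top0');S=load('scene0')
tp=lambda u,v:z6(u,v,240,140)
ts=lambda u,v:z6(u,v,130,195)
s1=lambda u,v:z6(u,v,205,180)
s2=lambda u,v:z6(u,v,350,215)
for n,a,b in [('red',tp(137,342),s1(468,206)),('black',tp(389,417),s1(345,62)),('port',tp(384,228),s1(200,161)),
 ('scr1',tp(185,76),s1(212,334)),('scr2',tp(494,165),s1(75,140)),('scr3',tp(124,270),s1(421,266)),('scr4',tp(435,362),s1(271,82)),
 ('pin',ts(176,266),s2(309,168)),('hole',ts(298,279),s2(211,252)),('driver',ts(342,286),s2(167,70)),
 ('blue',ts(224,88),s2(147,262)),('turq',ts(111,100),s2(266,325)),('pink',ts(25,337),s2(505,235))]:
    x,e=tri([ray(T,a),ray(S,b)]);print(n,x,np.array(e), 'top@.14/.125/.15/.07',plane(T,a,.141)[:2],plane(T,a,.125)[:2],plane(T,a,.15)[:2],plane(T,a,.07)[:2])
E
```

```text
red [0.5475 0.0468 0.1351] [0.0003 0.0003] top@.14/.125/.15/.07 [0.5466 0.0468] [0.5486 0.0475] [0.5455 0.0463] [0.5554 0.0502]
black [ 0.5077 -0.074   0.1344] [0.0001 0.0001] top@.14/.125/.15/.07 [ 0.5072 -0.0738] [ 0.5087 -0.0745] [ 0.5064 -0.0733] [ 0.5137 -0.0773]
port [ 0.6019 -0.0749  0.1244] [0.0001 0.0001] top@.14/.125/.15/.07 [ 0.5992 -0.0741] [ 0.6019 -0.0749] [ 0.5977 -0.0737] [ 0.611  -0.0777]
scr1 [0.681  0.0209 0.1242] [0.0004 0.0004] top@.14/.125/.15/.07 [0.6769 0.0207] [0.6805 0.0212] [0.6748 0.0205] [0.6932 0.0227]
scr2 [ 0.6319 -0.1298  0.1234] [0.0003 0.0003] top@.14/.125/.15/.07 [ 0.6288 -0.1284] [ 0.6318 -0.1299] [ 0.6271 -0.1275] [ 0.6423 -0.1351]
scr3 [0.5845 0.0531 0.125 ] [0.0002 0.0002] top@.14/.125/.15/.07 [0.5819 0.0524] [0.5844 0.0532] [0.5806 0.0519] [0.5927 0.0562]
scr4 [ 0.535  -0.0977  0.1243] [0.0002 0.0002] top@.14/.125/.15/.07 [ 0.5333 -0.0967] [ 0.535  -0.0978] [ 0.5322 -0.0961] [ 0.5412 -0.1016]
pin [0.4313 0.3462 0.1455] [0. 0.] top@.14/.125/.15/.07 [0.4314 0.3475] [0.4319 0.3522] [0.4312 0.3448] [0.4335 0.3684]
hole [0.4254 0.3069 0.0676] [0.0001 0.0001] top@.14/.125/.15/.07 [0.4238 0.2887] [0.4242 0.2926] [0.4236 0.2865] [0.4254 0.3062]
driver [0.4198 0.2666 0.1454] [0.0001 0.0001] top@.14/.125/.15/.07 [0.42   0.2675] [0.4203 0.2712] [0.4198 0.2654] [0.4213 0.2838]
blue [0.5172 0.3261 0.136 ] [0.0001 0.0001] top@.14/.125/.15/.07 [0.5167 0.3247] [0.5183 0.3291] [0.5158 0.3222] [0.5237 0.3443]
turq [0.513  0.381  0.1355] [0.0004 0.0004] top@.14/.125/.15/.07 [0.5122 0.3795] [0.5138 0.3847] [0.5114 0.3766] [0.519  0.4023]
pink [0.3992 0.4218 0.1359] [0.0001 0.0001] top@.14/.125/.15/.07 [0.3992 0.42  ] [0.3993 0.4256] [0.3992 0.4168] [0.3994 0.4451]
```

```bash
python3 - <<'E'
import cv2,pickle,numpy as np
t=pickle.load(open('top0.pkl','rb'))['pixels'];s=pickle.load(open('scene0.pkl','rb'))['pixels']
a=cv2.resize(t[215:355,0:140],(500,500));b=cv2.resize(s[160:380,420:560],(318,500))
cv2.imwrite('pics/carton.png',np.hstack([a[:,:480],b]))
E
```

```text
(no output)
```

View pics/carton.png

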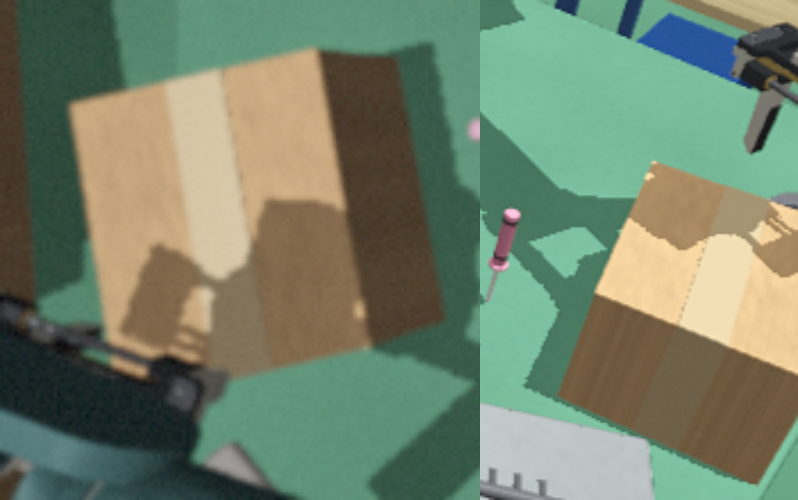

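The gripper overhangs the carton's near edge. I'll get the carton's height before moving away from it.

```bash
python3 - <<'E'
from h import *
T=load('top0');S=load('scene0')
print(tri([ray(T,(104,312.4)),ray(S,(496,231))]));print(tri([ray(T,(89,228.5)),ray(S,(471.5,289))]))
E
```

```text
(array([0.22861087, 0.49840413, 0.15301521]), [np.float64(0.0008717765195102545), np.float64(0.0008717765195102326)])
(array([0.46465472, 0.54697801, 0.15391388]), [np.float64(0.0019870924115764814), np.float64(0.001987092411576504)])
```

```bash
python3 -m handwheel '[0.5,-1,0.1,0,0,0, 0.5,-1,0.1,0,0,0, 0.5,-1,0.1,0,0,0, 0.5,-1,0.1,0,0,0, 0.5,-1,0.1,0,0,0, 0.5,-1,0.1,0,0,0]' 0
```

```text
time_s: 0.6
ee_pos: [0.3371, 0.4289, 0.2573]
orientation: [-1.572, 0.001, 1.212]
force: [-0.6, 0.7, -0.2]
finger_gap: 0.0578
```

```bash
python3 -m handwheel '[0.5,-1,0,0,0,0, 0.5,-1,0,0,0,0, 0.5,-1,0,0,0,0, 0.5,-1,0,0,0,0, 0.5,-1,0,0,0,0, 0.5,-1,0,0,0,0]' 0; python3 -m handwheel '[0.55,-0.91,-0.2,0,0,0, 0.55,-0.91,-0.2,0,0,0, 0.55,-0.91,-0.2,0,0,0, 0.55,-0.91,-0.2,0,0,0, 0.55,-0.91,-0.2,0,0,0, 0.55,-0.91,-0.2,0,0,0, 0.55,-0.91,-0.2,0,0,0]' 0
```

```text
time_s: 1.1
ee_pos: [0.4382, 0.2254, 0.2573]
orientation: [-1.572, 0.001, 1.21]
force: [-0.4, 1.0, 0.6]
finger_gap: 0.0176
time_s: 1.68
ee_pos: [0.5488, 0.041, 0.2158]
orientation: [-1.57, 0.003, 1.207]
force: [0.2, -0.4, 1.3]
finger_gap: 0.0005
```

```bash
python3 - <<'E'
from plant import robot
import cv2,pickle
s=robot.state();print(s['time_s'],s['ee_pos'],s['orientation'],s['force'],s['finger_gap'],s['q'])
d=robot.snapshot('wrist');d['s']=s;pickle.dump(d,open('w1.pkl','wb'));cv2.imwrite('pics/w1.png',d['pixels']);print(d['T_tool_cam'],d['fx'])
E
```

```text
1.6833 [0.54879803 0.04100367 0.21582714] [-1.57037227  0.00251787  1.20698584] [ 0.21602206 -0.37573476  1.30481021] 0.0004597944952318492 [ 0.02934004 -0.14968026  1.73884054 -0.00216363  1.55378872 -1.177607  ]
[[ 9.99999615e-01 -8.47564334e-04  2.29084633e-04  8.86721982e-04]
 [-4.23735107e-04 -2.37384378e-01  9.71415708e-01 -1.46354540e-01]
 [-7.68956194e-04 -9.71415431e-01 -2.37384645e-01  6.50200884e-02]
 [ 0.00000000e+00  0.00000000e+00  0.00000000e+00  1.00000000e+00]] 317.497557416142
```

View pics/w1.png

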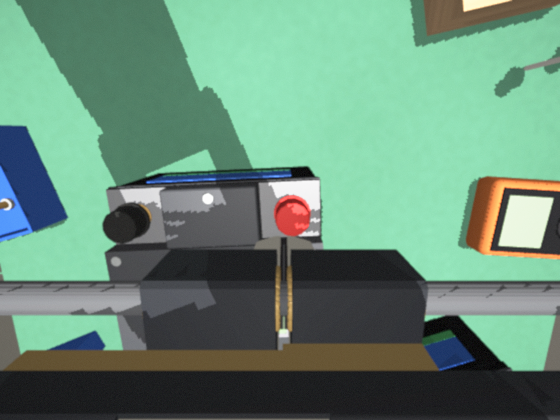

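The wrist view shows the red cap at about (292,216) and the black cap at about (128,222). I'll cross-check both positions.

```bash
cat >> h.py <<'E'
from scipy.spatial.transform import Rotation as Ro
def wray(d,uv):
    s=d['s'];R=Ro.from_euler('xyz',s['orientation']).as_matrix();M=np.array(d['T_tool_cam'])
    v=M[:3,:3]@np.array([(uv[0]-d['cx'])/d['fx'],(uv[1]-d['cy'])/d['fy'],1])
    return R@M[:3,3]+np.array(s['ee_pos']),R@v
def wplane(d,uv,z):
    c,v=wray(d,uv);return c+v*(z-c[2])/v[2]
E
python3 - <<'E'
from h import *
import cv2
d=load('w1');p=d['pixels'].astype(int)
m=((p[...,2]>150)&(p[...,1]<90)&(p[...,0]<90)).astype('uint8');m[:,:250]=0;m[:,340:]=0;m[:180]=0;m[260:]=0
print(cv2.boundingRect(m),cv2.moments(m,True)['m10']/m.sum(),cv2.moments(m,True)['m01']/m.sum())
for uv in [(292,214),(126,223)]: print(wplane(d,uv,.141),wplane(d,uv,.135))
cv2.imwrite('pics/w1z.png',cv2.resize(d['pixels'][160:280,90:340],(800,384),interpolation=2))
E
```

```text
(274, 198, 36, 38) 290.64800995024876 218.21766169154228
[0.54491898 0.04994449 0.141     ] [0.54644825 0.04952823 0.135     ]
[ 0.50833412 -0.06505115  0.141     ] [ 0.50887106 -0.06858656  0.135     ]
```

View pics/w1z.png

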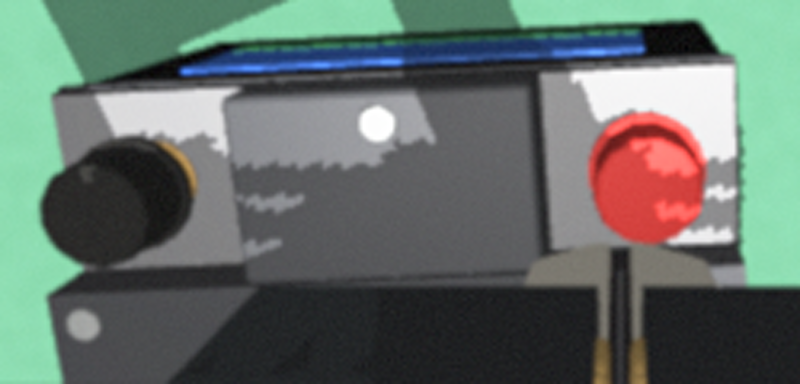

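```bash
python3 -m handwheel '[0,0.04,-0.2,0,0,0, 0,0.04,-0.2,0,0,0, 0,0.04,-0.25,0,0,0, 0,0.04,-0.28,0,0,0, 0,0.04,-0.30,0,0,0, 0,0.04,-0.32,0,0,0, 0,0.04,-0.33,0,0,0, 0,0.04,-0.33,0,0,0]' 0
```

```text
time_s: 2.4
ee_pos: [0.5484, 0.0506, 0.151]
orientation: [-1.571, 0.002, 1.208]
force: [-0.4, 1.0, 0.1]
finger_gap: 0.0005
```

```bash
python3 -m handwheel '[0,0,-0.01,0,0,0, 0,0,-0.02,0,0,0, 0,0,-0.02,0,0,0, 0,0,-0.02,0,0,0]' 0;python3 - <<'E'
from plant import robot
import cv2,pickle
s=robot.state();print(s['ee_pos'],s['force'])
d=robot.snapshot('scene');cv2.imwrite('pics/s2.png',cv2.resize(d['pixels'][160:280,190:310],(720,600)[:1]+(600,)))
E
```

```text
time_s: 2.73
ee_pos: [0.5487, 0.0507, 0.1479]
orientation: [-1.572, 0.001, 1.208]
force: [-2.7, 1.2, 7.5]
finger_gap: 0.0007
[0.54865511 0.05068304 0.14790246] [-2.72654367  1.24925514  7.45710409]
```

View pics/s2.png

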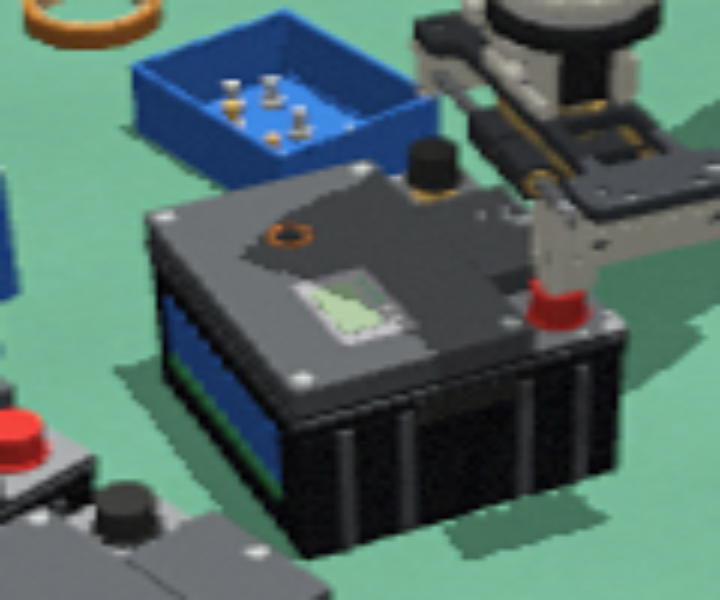

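The red cap looks home: the tip height matches and the stop feels hard. One firmer push, then up and over to the black cap.

```bash
python3 -m handwheel '[0,0,-0.01,0,0,0, 0,0,-0.015,0,0,0, 0,0,-0.015,0,0,0]' 0; python3 -m handwheel '[0,0,0.14,0,0,0, -0.05,-0.1,0.22,0,0,0, -0.19,-0.61,0.22,0,0,0, -0.19,-0.61,0.22,0,0,0, -0.19,-0.61,0.22,0,0,0, -0.19,-0.61,0.2,0,0,0, -0.19,-0.61,0.2,0,0,0]' 0
```

```text
time_s: 3.03
ee_pos: [0.5489, 0.0507, 0.1475]
orientation: [-1.574, 0.001, 1.208]
force: [-11.8, -0.3, 23.8]
finger_gap: 0.0003
time_s: 3.62
ee_pos: [0.5105, -0.0722, 0.1871]
orientation: [-1.574, 0.001, 1.206]
force: [0.3, -0.7, 0.6]
finger_gap: 0.0006
```

```bash
python3 -m handwheel '[-0.01,0,-0.1,0,0,0, -0.01,0,-0.13,0,0,0, -0.01,0,-0.15,0,0,0, -0.01,0,-0.17,0,0,0, -0.01,0,-0.185,0,0,0, -0.01,0,-0.195,0,0,0, -0.01,0,-0.2,0,0,0,-0.01,0,-0.2,0,0,0]' 0;  python3 -m handwheel '[0,0,-0.01,0,0,0, 0,0,-0.015,0,0,0, 0,0,-0.015,0,0,0]' 0;python3 - <<'E'
from plant import robot
import cv2,pickle
s=robot.state();print(s['ee_pos'],s['force'])
d=robot.snapshot('scene');cv2.imwrite('pics/s3.png',cv2.resize(d['pixels'][160:280,190:310],(720,600)[:1]+(600,)))
E
```

```text
time_s: 4.28
ee_pos: [0.5088, -0.0716, 0.1479]
orientation: [-1.574, -0.0, 1.207]
force: [-3.1, 3.1, 7.3]
finger_gap: 0.0007
time_s: 4.53
ee_pos: [0.509, -0.0715, 0.1475]
orientation: [-1.575, 0.0, 1.207]
force: [-13.9, -0.6, 25.7]
finger_gap: 0.0
[ 0.50903567 -0.07147664  0.14751161] [-13.9066133   -0.56122872  25.66916221]
```

View pics/s3.png

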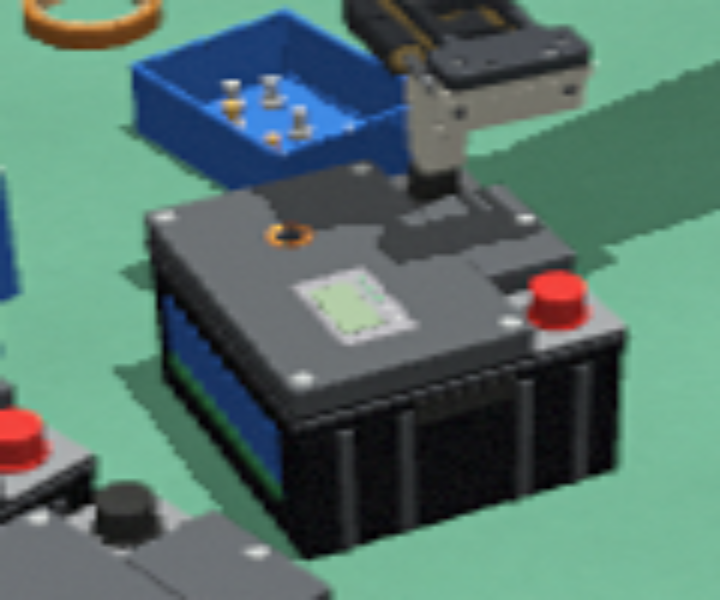

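Both caps are home: the tip stopped at z 0.1475 with about 25 N of resistance on each. Next is the pin.

```bash
python3 -m handwheel '[0,0,0.2,0,0,0, 0,0.1,0.4,0,0,0, 0,1,0.45,0,0,0, 0,1,0.45,0,0,0, -0.1,1,0.45,0,0,0, -0.1,1,0.45,0,0,0, -0.1,1,0.45,0,0,0]' 0.45; python3 -m handwheel '[-0.2,0.78,0,0,0,0, -0.2,0.78,0,0,0,0, -0.2,0.78,0,0,0,0, -0.2,0.78,0,0,0,0, -0.2,0.78,0,0,0,0,-0.2,0.78,0,0,0,0]'
python3 - <<'E'
from plant import robot
import cv2,pickle
s=robot.state();print(s['time_s'],s['ee_pos'],s['orientation'],s['force'],s['finger_gap'],s['q'])
d=robot.snapshot('wrist');d['s']=s;pickle.dump(d,open('w2.pkl','wb'));cv2.imwrite('pics/w2.png',d['pixels'])
E
```

```text
time_s: 5.17
ee_pos: [0.488, 0.1326, 0.2382]
orientation: [-1.575, -0.001, 1.21]
force: [-0.7, -0.6, 0.4]
finger_gap: 0.0402
time_s: 5.67
ee_pos: [0.4472, 0.2905, 0.238]
orientation: [-1.575, -0.001, 1.213]
force: [0.2, 0.3, 0.1]
finger_gap: 0.0417
5.6667 [0.44721842 0.29049697 0.23799191] [-1.57468069e+00 -5.82055072e-04  1.21349483e+00] [0.16555897 0.26882764 0.05619673] 0.04171824542970404 [ 0.52964055 -0.19739054  1.74472683 -0.00264376  1.59135103 -0.68391133]
```

View pics/w2.png

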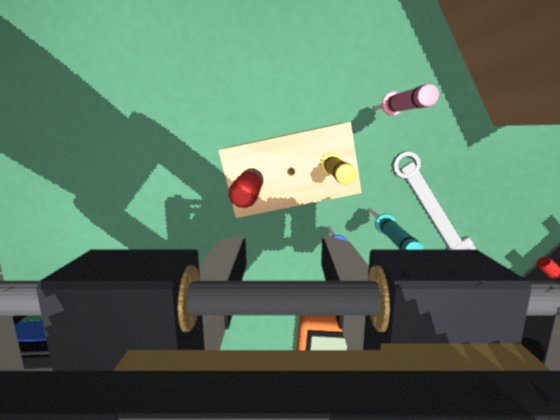

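The wrist view shows the yellow pin's top at about (346,173), its collar near (333,162) and the empty hole at (291,172).

```bash
python3 - <<'E'
from h import *
import cv2
d=load('w2')
print(wplane(d,(346,173),.15),wplane(d,(332,163),.074),wplane(d,(291,171.5),.07))
T=load('top0')
print(tri([ray(T,z6(176,266,130,195)),wray(d,(346,173))]))
cv2.imwrite('pics/w2z.png',cv2.resize(d['pixels'][130:210,210:370],(800,400),interpolation=2))
E
```

```text
[0.43164055 0.34683406 0.15      ] [0.4323783  0.34766888 0.074     ] [0.42669034 0.3074029  0.07      ]
(array([0.43188647, 0.34680555, 0.14555369]), [np.float64(0.000873481525329051), np.float64(0.0008734815253291732)])
```

View pics/w2z.png

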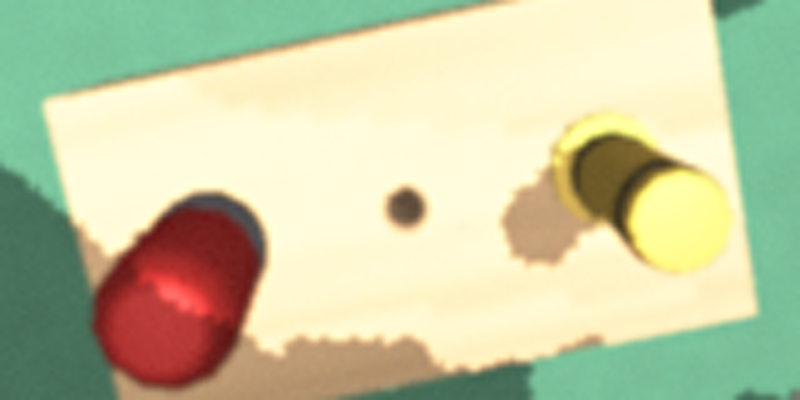

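```bash
python3 -m handwheel '[-0.077,0.28,0,0,0,0, -0.077,0.28,0,0,0,0, -0.077,0.28,0,0,0,0, -0.077,0.28,-0.15,0,0,0, -0.077,0.28,-0.25,0,0,0, -0.077,0.28,-0.25,0,0,0]'
python3 - <<'E'
from plant import robot
import cv2,pickle
s=robot.state();print(s['time_s'],s['ee_pos'],s['orientation'],s['force'],s['finger_gap'],s['q'])
d=robot.snapshot('wrist');d['s']=s;cv2.imwrite('pics/w3.png',d['pixels'])
E
```

```text
time_s: 6.22
ee_pos: [0.4319, 0.3431, 0.184]
orientation: [-1.572, 0.004, 1.21]
force: [-1.7, -0.8, -1.3]
finger_gap: 0.0417
6.2167 [0.43190725 0.34311537 0.18404273] [-1.5723368   0.00401763  1.21035864] [-1.74287728 -0.76673764 -1.34490038] 0.04174556641914588 [ 0.6268843  -0.13331109  1.77580059 -0.00350742  1.50160782 -0.58323057]
```

View pics/w3.png

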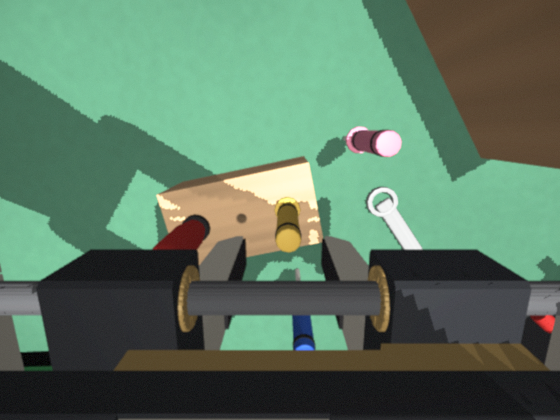

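The pin's top is at (289,235), centred between the fingers. Lowering to grip height.

```bash
python3 -m handwheel '[0,0.015,-0.1,0,0,0, 0,0.015,-0.2,0,0,0, 0,0.015,-0.3,0,0,0, 0,0.015,-0.36,0,0,0, 0,0.015,-0.36,0,0,0, 0,0.015,-0.36,0,0,0]'
python3 - <<'E'
from plant import robot
import cv2,numpy as np
s=robot.state();print(s['time_s'],s['ee_pos'],s['orientation'],s['force'],s['finger_gap'])
d=robot.snapshot('wrist');e=robot.snapshot('scene')
cv2.imwrite('pics/w4.png',np.hstack([cv2.resize(d['pixels'],(400,300)),cv2.resize(e['pixels'][200:320,320:480],(400,300))]))
E
```

```text
time_s: 6.77
ee_pos: [0.4329, 0.3463, 0.1157]
orientation: [-1.574, 0.002, 1.21]
force: [0.2, 0.4, 0.7]
finger_gap: 0.042
6.7667 [0.4328941  0.34631985 0.11569906] [-1.57375673  0.00186921  1.20964547] [0.21614856 0.35905738 0.6580357 ] 0.042016350429794805
```

View pics/w4.png

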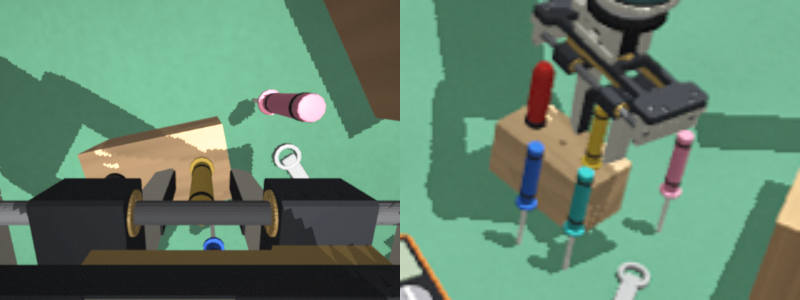

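The pin stands between the fingers. Closing.

```bash
python3 -m handwheel '[-0.003,0,-0.018,0,0,0, -0.003,0,-0.018,0,0,0, -0.003,0,-0.018,0,0,0, -0.003,0,-0.018,0,0,0, -0.003,0,-0.018,0,0,0, -0.003,0,-0.018,0,0,0, -0.003,0,-0.018,0,0,0, -0.003,0,-0.018,0,0,0]' 0
```

```text
time_s: 7.53
ee_pos: [0.4325, 0.3468, 0.1131]
orientation: [-1.575, 0.0, 1.21]
force: [-0.6, -0.3, 3.3]
finger_gap: 0.0155
```

```bash
python3 -m handwheel '[0,0,0.1,0,0,0, 0,0,0.25,0,0,0, 0,0,0.4,0,0,0, 0,0,0.6,0,0,0, 0,0,0.75,0,0,0, 0,0,0.75,0,0,0, 0,0,0.75,0,0,0]'
python3 - <<'E'
from plant import robot
import cv2,numpy as np
s=robot.state();print(s['time_s'],s['ee_pos'],s['orientation'],s['force'],s['finger_gap'])
d=robot.snapshot('wrist');e=robot.snapshot('scene')
cv2.imwrite('pics/w5.png',np.hstack([cv2.resize(d['pixels'],(400,300)),cv2.resize(e['pixels'][160:280,340:500],(400,300))]))
E
```

```text
time_s: 8.12
ee_pos: [0.4329, 0.3471, 0.2645]
orientation: [-1.576, -0.002, 1.21]
force: [-0.5, -0.2, -2.2]
finger_gap: 0.0154
8.1167 [0.43287015 0.34710576 0.26447876] [-1.57611076 -0.00192056  1.21003993] [-0.451299   -0.17979927 -2.150335  ] 0.015411594130632016
```

View pics/w5.png

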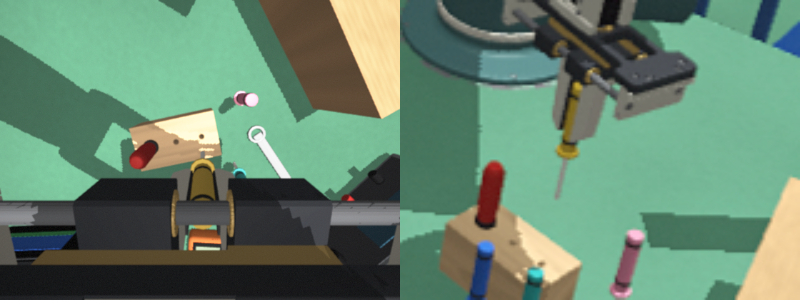

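```bash
python3 -m handwheel '[0.1,-0.2,0,0,0,0, 0.2,-0.4,0,0,0,0, 0.3,-0.6,0,0,0,0, 0.4,-0.8,0,0,0,0, 0.45,-1,0,0,0,0, 0.45,-1,0,0,0,0, 0.45,-1,0,0,0,0]'; python3 -m handwheel '[0.1,-0.2,0,0,0,0, 0.15,-0.4,0,0,0,0, 0.2,-0.6,0,0,0,0, 0.25,-0.75,0,0,0,0, 0.28,-0.9,0,0,0,0, 0.28,-0.9,0,0,0,0, 0.28,-0.9,0,0,0,0]'
```

```text
time_s: 8.8
ee_pos: [0.5226, 0.144, 0.2597]
orientation: [-1.572, 0.003, 1.206]
force: [1.4, 0.4, -0.6]
finger_gap: 0.0153
time_s: 9.38
ee_pos: [0.5785, -0.036, 0.2583]
orientation: [-1.57, 0.004, 1.205]
force: [0.2, -0.1, -0.8]
finger_gap: 0.0153
```

```bash
python3 -m handwheel '[0.115,-0.2,-0.02,0,0,0, 0.115,-0.2,-0.02,0,0,0, 0.115,-0.2,-0.02,0,0,0, 0.115,-0.2,-0.02,0,0,0, 0.115,-0.2,-0.02,0,0,0]'
python3 - <<'E'
from plant import robot
import cv2,numpy as np,pickle
s=robot.state();print(s['time_s'],s['ee_pos'],s['orientation'],s['force'],s['finger_gap'],s['qvel'])
for n in('scene','top','wrist'):
    d=robot.snapshot(n);d['s']=s;pickle.dump(d,open(n+'6.pkl','wb'))
    if n=='scene':a=cv2.resize(d['pixels'][150:250,190:290],(400,400),interpolation=2)
    if n=='top':b=cv2.resize(d['pixels'][130:230,240:340],(400,400),interpolation=2)
cv2.imwrite('pics/p6.png',np.hstack([a,b]));cv2.imwrite('pics/w6.png',d['pixels'])
E
```

```text
time_s: 9.8
ee_pos: [0.6012, -0.0744, 0.2543]
orientation: [-1.569, 0.003, 1.206]
force: [0.8, 0.7, -1.1]
finger_gap: 0.0157
9.8 [ 0.60123969 -0.07436048  0.25427782] [-1.56944085  0.00332628  1.20631945] [ 0.75874682  0.69833405 -1.11632131] 0.015741296859519117 [-0.00164669 -0.00585974 -0.00263726 -0.00114821 -0.00105564 -0.00483429]
```

View pics/p6.png

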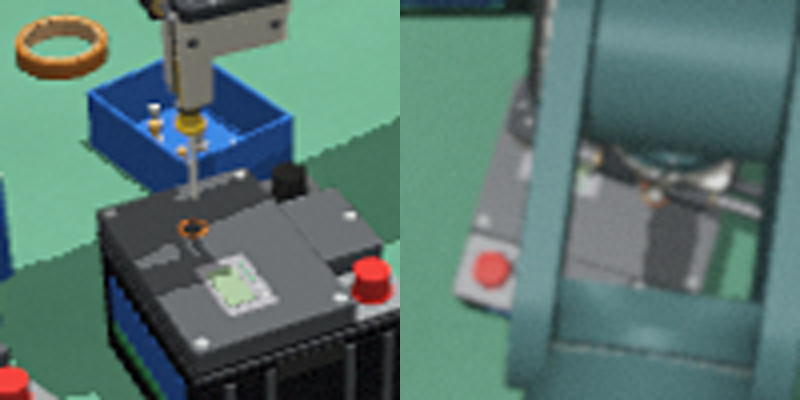

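View pics/w6.png

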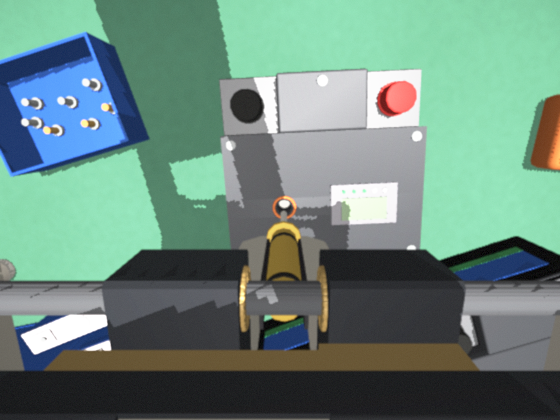

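The scene view shows the tip hanging just above the port. The wrist view shows the orange ring at (284,206) with the tip in front of it. Zooming in to measure both.

```bash
python3 - <<'E'
from h import *
import cv2
d=load('wrist6');S=load('scene6')
cv2.imwrite('pics/w6z.png',np.hstack([cv2.resize(d['pixels'][190:250,254:314],(480,480),interpolation=2),cv2.resize(S['pixels'][170:220,220:252],(308,480),interpolation=2)]))
print(wplane(d,(284,206),.125))
M=np.array(d['T_tool_cam']);Mi=np.linalg.inv(M)
for L in(.078,.102,.131):
    p=Mi@[0,L,0,1];print(L,d['fx']*p[0]/p[2]+d['cx'],d['fy']*p[1]/p[2]+d['cy'])
R=Ro.from_euler('xyz',d['s']['orientation']).as_matrix();print(R[:,1],np.array(d['s']['ee_pos'])+R[:,1]*.102)
for X in ([.6019,-.0749,.125],np.array(d['s']['ee_pos'])+R[:,1]*.102):
    c=S['R']@np.array(X)+S['t'];print('scene',S['fx']*c[0]/c[2]+S['cx'],S['fy']*c[1]/c[2]+S['cy'])
E
```

```text
[ 0.60163909 -0.07333361  0.125     ]
0.078 282.08373114788844 221.81862861596258
0.102 282.1863988951015 213.548030436102
0.131 282.2880341170105 205.36060932140896
[-0.00245212 -0.00262459 -0.99999355] [ 0.60098958 -0.07462819  0.15227848]
scene 237.8533951891426 206.23287201998667
scene 237.79578622238992 198.31047488100023
```

View pics/w6z.png

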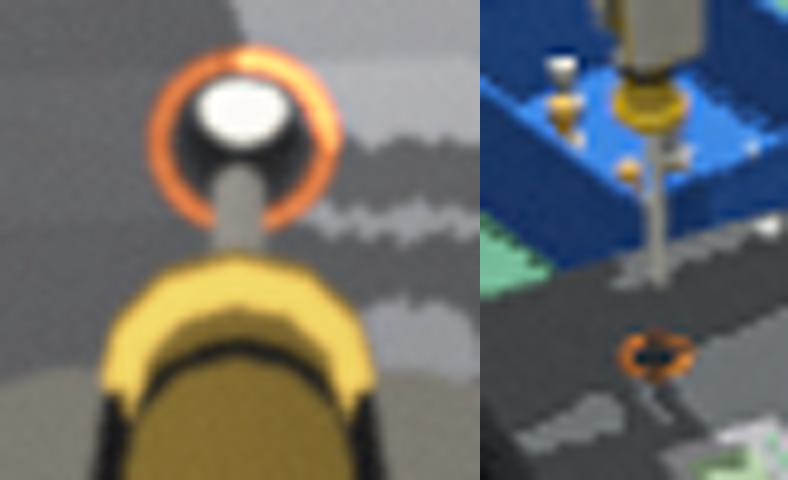

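The pin lines up to within about 1 mm; the port is roughly 1 mm further in +x. Descending part-way.

```bash
python3 -m handwheel '[0.005,0,0,0,0,0, 0.005,0,-0.05,0,0,0, 0.005,0,-0.1,0,0,0, 0.005,0,-0.14,0,0,0, 0.005,0,-0.18,0,0,0, 0.005,0,-0.18,0,0,0, 0.005,0,-0.18,0,0,0]'
python3 - <<'E'
from plant import robot
import cv2,numpy as np,pickle
s=robot.state();print(s['time_s'],s['ee_pos'],s['orientation'],s['force'],s['moment'])
for n in('scene','wrist'):
    d=robot.snapshot(n);d['s']=s;pickle.dump(d,open(n+'7.pkl','wb'))
    if n=='scene':a=cv2.resize(d['pixels'][170:220,215:255],(384,480),interpolation=2)
cv2.imwrite('pics/p7.png',np.hstack([cv2.resize(d['pixels'][190:240,264:304],(384,480),interpolation=2),a]))
E
```

```text
time_s: 10.53
ee_pos: [0.6021, -0.0749, 0.2179]
orientation: [-1.569, 0.004, 1.206]
force: [0.1, -1.1, -0.8]
finger_gap: 0.0156
10.5333 [ 0.60208948 -0.07494409  0.21788313] [-1.56895797  0.0036055   1.20601399] [ 0.07503395 -1.07600574 -0.78480281] [ 0.00534707 -0.03034389 -0.01605398]
```

View pics/p7.png

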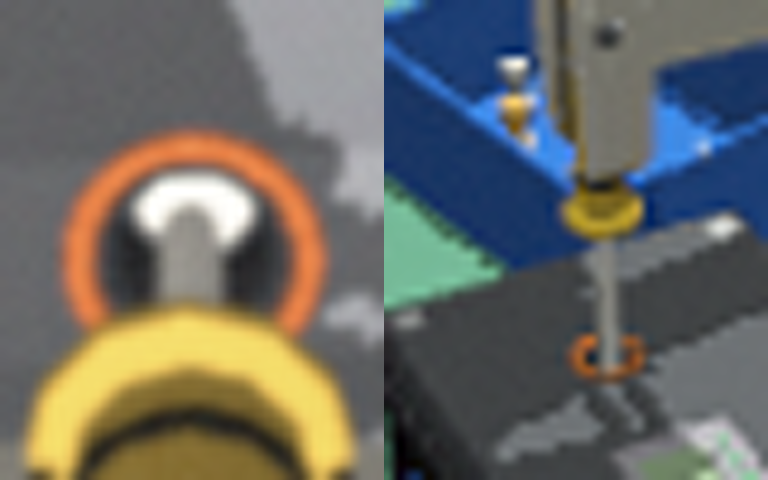

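The tip is inside the ring, centred over the white face, with no side force. Continuing to the button.

```bash
python3 -m handwheel '[0,0,-0.02,0,0,0, 0,0,-0.04,0,0,0, 0,0,-0.055,0,0,0, 0,0,-0.07,0,0,0, 0,0,-0.07,0,0,0]';python3 -m handwheel '[0,0,-0.01,0,0,0, 0,0,-0.015,0,0,0, 0,0,-0.015,0,0,0]'
```

```text
time_s: 11.05
ee_pos: [0.6023, -0.075, 0.2044]
orientation: [-1.57, 0.003, 1.206]
force: [0.1, -1.3, 1.6]
finger_gap: 0.0153
time_s: 11.3
ee_pos: [0.6024, -0.075, 0.2014]
orientation: [-1.57, 0.003, 1.206]
force: [0.2, 0.6, 1.7]
finger_gap: 0.0157
```

```bash
for i in 1; do python3 -m handwheel '[0,0,-0.005,0,0,0, 0,0,-0.01,0,0,0, 0,0,-0.01,0,0,0]'; python3 -m handwheel '[0,0,-0.005,0,0,0,0,0,-0.005,0,0,0,0,0,-0.005,0,0,0]'; done
```

```text
time_s: 11.55
ee_pos: [0.6026, -0.075, 0.2002]
orientation: [-1.571, 0.003, 1.206]
force: [-0.9, 0.1, 8.8]
finger_gap: 0.016
time_s: 11.8
ee_pos: [0.6027, -0.0751, 0.2001]
orientation: [-1.572, 0.003, 1.206]
force: [-2.2, -0.2, 9.7]
finger_gap: 0.0156
```

The force jumped from about 2–4 N to 10 N with no further travel, so the button is on its hard stop. I'll let it settle and check.

```bash
python3 -m handwheel '[0,0,-0.002,0,0,0,0,0,-0.002,0,0,0,0,0,-0.002,0,0,0,0,0,-0.002,0,0,0,0,0,-0.002,0,0,0,0,0,-0.002,0,0,0]'
python3 - <<'E'
from plant import robot
import cv2,numpy as np,pickle
for n in('scene','wrist'):
    s=robot.state();print(s['time_s'],s['ee_pos'],s['force'],s['finger_gap'])
    d=robot.snapshot(n)
    if n=='scene':a=cv2.resize(d['pixels'],(800,600),interpolation=2);cv2.imwrite('pics/s8.png',a)
cv2.imwrite('pics/w8.png',d['pixels'])
E
```

```text
time_s: 12.3
ee_pos: [0.6026, -0.0751, 0.2002]
orientation: [-1.572, 0.003, 1.206]
force: [-2.7, 0.3, 6.9]
finger_gap: 0.0153
12.3 [ 0.6026427  -0.07506174  0.20022328] [-2.73542906  0.30036274  6.86098967] 0.0152513943244941
12.35 [ 0.60264379 -0.07506692  0.20021865] [-2.13423054  0.25625553  6.97179755] 0.01537156883463801
```

View pics/s8.png

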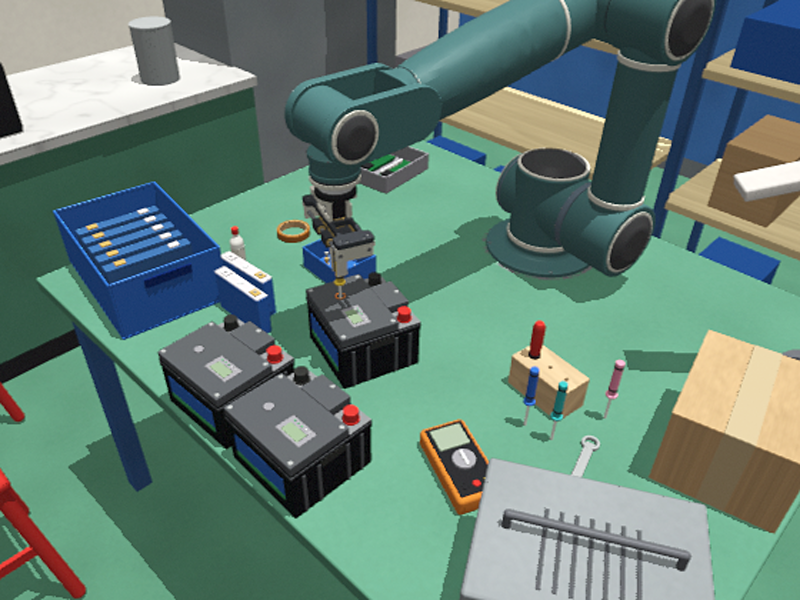

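View pics/w8.png

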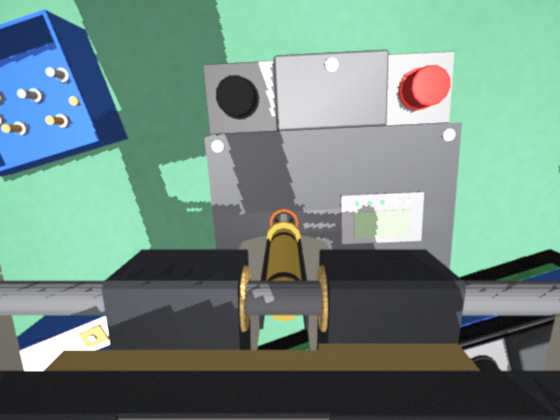

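Held. The relative targets let the push relax to 7 N, so I'll add some margin before handing in.

```bash
python3 -m handwheel '[0,0,-0.005,0,0,0,0,0,-0.008,0,0,0,0,0,-0.008,0,0,0,0,0,-0.008,0,0,0]'
python3 - <<'E'
from plant import robot
print(robot.finish_job())
s=robot.state();print(s['time_s'],s['ee_pos'],s['force'],s['finger_gap'])
E
```

```text
time_s: 12.73
ee_pos: [0.6027, -0.0751, 0.1999]
orientation: [-1.574, 0.003, 1.206]
force: [-3.4, -0.6, 12.5]
finger_gap: 0.0155
the job is handed in; nothing more can be done
None
the job is handed in; nothing more can be done
```

I handed the job in at about 12.7 s with both caps home, the pin gripped and the button held down. Handing in returned no verdict and no further state reading.

- **Caps:** I pressed red, then black, with the shut fingertips. Each stopped hard with the tip about 128.5 mm above the bench (129 mm expected at home), at about 24 N for red and 26 N for black. Both still look seated in the last pictures.
- **Pin:** I gripped the yellow-handled pin at mid-handle, lifted it straight out and lowered it through the ringed port. It showed no side force part-way down.
- **Button:** The push rose from about 2 N to 9 N while the pin nearly stopped, which is the hard stop (4.5 N is enough to hold it). It sagged to 7 N on the next hold, so I pushed again. The last reading was 12.5 N, fingers at 15.5 mm on the 16 mm handle.
- **Bystanders:** In the last scene picture, everything visible looks to be where it started. I compared this by eye only.
- **Disagreements:** The wrist camera put the caps about 3 mm off from the top and scene cameras, so I used the average. The white face was hidden at the end, so the button being fully down rests on force and height, not sight.

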